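# Weigh in the onions on the platform scale

### The job

Weigh in the onions: first kick the scale's pan lock down, then, with the pan locked, throw the upright range lever into the notch that the arrow points at (not the one with the round stud), and put every onion from the chopping board into the pan. Then flick the pan lock up so that the pan floats, swing the sprung tally lever out to its stop and let it spring back, and last kick the pan lock down again to park the scale with the onions in it. Leave the garlic and the tomato where they are.

Things in the scene. Friction and masses are not known exactly. Their poses are not given: they have to be found in the camera images.
- pan_in (a point): centre of the floor of the pan of the fixed white scale: an open steel tray, 186 mm (x) by 230 mm (y) inside, rim 34 mm above its floor, floor 79 mm above the worktop. Its axes are the scale's: x away from the robot, y left, z up (turned up to 0.15 rad about z). Unlocked it sinks up to 6.5 mm. Base below: 200 x 236 mm, 60 mm high; the lever panel, as high, adjoins at +y
- pan_lock (a joint): pan lock, a kick-down lever on the lever panel, hinged about the scale's y axis, its tab towards the robot. 0 = up (pan free), 0.6 = pressed down level (pan locked). It snaps over centre at about 0.3 towards either end and stays there; about 6 N at the tab to throw it
- lock_tab (a point): centre of the pan lock's black tab, 24 mm long, 18 mm wide (scale's y), 12 mm thick; its axes turn with the lever. Locked, it is 70 mm above the worktop and in front of the panel's edge, so fingers fit on both its sides, and the hinge lies level with it, 67 mm along the scale's +x; up, its centre is 38 mm higher and 12 mm farther back
- range_lever (a joint): range lever, swings sideways about the scale's x axis; grows towards +y (left). Three spring detents (notches): 0 (leaning 0.5 rad to the right, where it starts), 0.5 (upright) and 1.0 (leaning 0.5 rad to the left); stops at -0.1 and 1.1. Let go, it falls into the nearest notch; about 4 N at the knob to throw it
- range_knob (a point): centre of the black knob of the range lever, 24 mm in diameter and 29 mm long; it sits 84 mm above the lever's pivot, which is 55 mm above the worktop
- pointer: dark steel arrow, 33 mm long, flat on the lever panel, pointing at the notch to use; its origin has the same y (in its own frame, axes as the scale's) as the range knob when the lever stands in that notch, and is 35 mm nearer the robot. It is either at the middle notch (0.5) or at the left-hand one (1.0)
- stud: plain round dark steel stud, 18 mm across, at the other of those two notches
- tally_lever (a joint): tally lever: a horizontal arm that sweeps outward (to the scale's +y, left) about a vertical axis. 0 = rest, 0.9 = at its stop; a spring of 1 to 4 N at the post returns it
- tally_post (a point): middle of the grip part of the upright black thumb post, 12 mm in diameter, at the end of the tally lever, 96 mm above the worktop (its top is at 118 mm, its foot at 66 mm). At rest the pivot lies 75 mm from it straight along the scale's +x; it is 64 mm to the left of the lock tab
- garlic: garlic bulb, 56 mm, loose bystander on the worktop; origin under its centre
- tomato: tomato, 58 mm, loose bystander on the worktop; origin under its centre
- onion_a_center (a point): onion, about 62 mm across and 68 mm high to its tip, 90 g; this point is its middle, 32 mm above its underside. It may be absent
- onion_b_center (a point): onion, about 62 mm across and 68 mm high to its tip, 90 g; this point is its middle, 32 mm above its underside. It may be absent
- onion_c_center (a point): onion, about 62 mm across and 68 mm high to its tip, 90 g; this point is its middle, 32 mm above its underside. It may be absent
- onion_d_center (a point): onion, about 62 mm across and 68 mm high to its tip, 90 g; this point is its middle, 32 mm above its underside. It may be absent

How it is judged:
On the way, in this order (a step that is already met when the one before it is completed fails the run):
1. the pan lock is pressed down: beyond 0.5 (value of joint pan_lock above 0.5 rad), for 0.2 s.
2. the range lever stands in the notch at the arrow (knob within 11 mm sideways), the pan still locked (value of joint pan_lock above 0.5 rad and y of range_knob in the frame of pointer between -0.011 and 0.011 m and velocity of joint range_lever between -0.1 and 0.1 rad/s), for 0.4 s.
3. all the onions lie in the pan, the pan still locked (value of joint pan_lock above 0.5 rad and y of range_knob in the frame of pointer between -0.011 and 0.011 m and x of onion_a_center in the frame of pan_in between -0.085 and 0.085 m and y of onion_a_center in the frame of pan_in between -0.107 and 0.107 m and z of onion_a_center in the frame of pan_in between 0.01 and 0.06 m and linear speed of each of onion_a, onion_b, onion_c, onion_d below 0.04 m/s and x of onion_b_center in the frame of pan_in between -0.085 and 0.085 m and y of onion_b_center in the frame of pan_in between -0.107 and 0.107 m and z of onion_b_center in the frame of pan_in between 0.01 and 0.06 m and x of onion_c_center in the frame of pan_in between -0.085 and 0.085 m and y of onion_c_center in the frame of pan_in between -0.107 and 0.107 m and z of onion_c_center in the frame of pan_in between 0.01 and 0.06 m and x of onion_d_center in the frame of pan_in between -0.085 and 0.085 m and y of onion_d_center in the frame of pan_in between -0.107 and 0.107 m and z of onion_d_center in the frame of pan_in between 0.01 and 0.06 m), for 0.3 s.
4. the pan lock is flicked up: below 0.1 (value of joint pan_lock below 0.1 rad), for 0.2 s.
5. the tally lever is swung to its stop: beyond 0.82 (value of joint pan_lock below 0.1 rad and value of joint tally_lever above 0.82 rad), for 0.05 s.
6. the tally lever has sprung back: below 0.1 (value of joint tally_lever below 0.1 rad), for 0.1 s.
7. the pan lock is pressed down again: beyond 0.5 (value of joint pan_lock above 0.5 rad), for 0.2 s.
At the end, for the whole second after the job is handed in: All the onions lie at rest inside the pan's rim on its floor, the range lever stands in the notch at the arrow (knob within 11 mm sideways), the pan lock is down (beyond 0.5) and the tally lever is back at rest (below 0.1) (all of step 3 and value of joint tally_lever below 0.1 rad); the robot touches nothing.
It fails at once if the tally lever is swung (beyond 0.5) while the pan is locked (value of joint tally_lever above 0.5 rad and value of joint pan_lock above 0.4 rad).
It fails at once if the garlic or the tomato is shifted by more than 60 mm (distance of any of garlic, tomato from where it was at the start of the episode above 0.06 m).
Of onion_a, onion_b, onion_c, onion_d only 3 to 4 are there at a start; the rules pass over those that are not, and their reading is None.
At some moment in a run one of onion_a, onion_b, onion_c, onion_d may be knocked a few centimetres aside while the robot is not near it.
Once in a run the grip may slacken for a moment while it holds something.
It also fails if it takes over 208 s, if anything falls off the work surface, if the arm or the gripper's body presses on something with over 40 N, if the wrist force passes 120 N, or if a joint passes its speed limit or range.

### The arm

A 6-joint arm with a two-finger parallel gripper is mounted at the origin on a cart in front of the work surface, level with it; the furniture and walls round the work are solid. World frame = base frame: x ahead of the robot, y to its left, z up, the work surface at z = 0. Lengths are in m, angles in rad, forces in N, time in s.
With the tool pointing down it reaches from about 0.375 to 0.9 m from the base axis. Payload 3.1 kg.
Tool frame: the origin (TCP) lies at the centre of the arm's flange, where the gripper is bolted on; the fingertips stand 173 mm ahead of it and the grasp point (between the pads) lies 155 mm ahead of it; z points along the fingers, y is the line along which they close (so a half turn about z gives the same grasp; the last joint's range is limited). The gripper opens to 85 mm and grips with 20 to 120 N. Pads are 22 mm wide; open, the fingers measure 114 mm over their backs; the gripper's body (76 mm by 85 mm) begins 54 mm behind the grasp point. The pads swing forward as they close: fully open they stand 13 mm farther back than shut.
Start: joints at [-1.282, 0.527, 1.433, -0, 1.181, -0.178], TCP at [0.281, -0.558, 0.405] pointing down, gripper open.
Joint ranges: [-3.08, 3.08], [-0.75, 2.2], [0.22, 2.44], [-1.43, 4.57], [0, 2.65], [-2.85, 2.85]. Speed limits (rad/s): [2.79, 2.79, 3.14, 3.14, 3.14, 3.14].

### API

Orientations are given as a unit quaternion [x, y, z, w].
In Python, from station import * gives the robot as it stands.
- The arm moves only by the shell command python3 -m jog 'ROWS' [OPENING] [FORCE]. ROWS is a JSON object of lists of equal length, an entry for each row: "linear": the shift along the world's x, y, z in mm, a list of three; "turn": the turn about the world's z in units of 5 degrees (1.0 is 5 degrees). A call has 1 to 12 rows; each row shifts and turns the commanded pose from where the row before left it; what a row does not reach is not made up. A row lasts 1/8 s, in which the tool goes at most 62.5 mm and 10.7 degrees, less where a joint would pass 70% of its speed; a pose out of reach is approached as far as the arm can. A call is refused whole if a number of a shift passes 62.5 or a number of a turn 1, either way. A call with a gripper value outside its range is refused whole. OPENING is the opening, from 0 (shut) to 1 (fully open), set as the call begins (- or left out, the last holds). The fingers move at their own pace and stop on an object; FORCE is the grip in N (left out, the last holds). Time passes only in rows, so rows that do not move let the fingers close. It gives the time, the measured TCP pose, the force, the opening and the grip force at its end, in the units of the state.
- sense(): the state, without advancing time (a new reading comes with each control period).
- snapshot(name): name is "scene" or "top"; returns the picture (384x512x3 uint8, red, green, blue); there is no depth.
- get_calibration(name): a dict with "fx", "fy", "cx", "cy" (pixels), "world_to_cam" (4x4, takes a point from world to camera coordinates). Camera axes: x right, y down, z forward; pixel columns grow to the right and rows downward; lengths in m; the calibration is good to about 2 mm. A picture is of the moment at which its call begins. get_calibration takes no time and is no camera call.
- sign_off(): hands the job in; it is judged then, once.
The state is a dict: "t": time; "q": joint angles; "qd": joint speeds; "tau": joint torques, N m; "tcp_pos": TCP position; "tool_rot": TCP orientation; "force": force on the tool from outside, world axes, zero at the start; "ft_torque": the same for the moment, N m; "finger_gap": opening from 0.0 (shut) to 1.0 (fully open); "gripper_force": force on a finger pad.
Only numpy, scipy, OpenCV 4.12 (cv2) and the standard library are available. Lean on these libraries where they do the work, as an engineer would, in place of code of your own. Each camera call takes 0.05 s, during which the arm holds its last target. There are 200 camera calls.

## Working session

There is one attempt and no reset: what is moved stays moved. The work goes in short steps, Python scripts to look and compute and a shell command to move; the robot and the scene stay as the last step left them, time stands still between calls to the robot, and variables do not carry over. Pictures are saved under pics/ and viewed, at most 14 in all, crops included, and the job is handed in when it is done.

```bash
ls; mkdir -p pics; cat > h.py <<'E'
from station import *
import numpy as np, cv2
def save(name,fn):
    im=snapshot(name); cv2.imwrite('pics/'+fn,cv2.cvtColor(im,cv2.COLOR_RGB2BGR)); return im
def ray(name,u,v):
    c=get_calibration(name); T=np.linalg.inv(np.array(c['world_to_cam']))
    d=T[:3,:3]@np.array([(u-c['cx'])/c['fx'],(v-c['cy'])/c['fy'],1]); return T[:3,3],d
def onz(name,u,v,z):
    o,d=ray(name,u,v); return o+d*(z-o[2])/d[2]
def tri(p,q):
    (o1,d1),(o2,d2)=ray('scene',*p),ray('top',*q)
    s=np.linalg.lstsq(np.c_[d1,-d2],o2-o1,rcond=None)[0]; a=o1+d1*s[0];b=o2+d2*s[1]; return (a+b)/2,np.linalg.norm(a-b)
def proj(name,p):
    c=get_calibration(name); q=(np.array(c['world_to_cam'])@np.r_[p,1])[:3]
    return c['fx']*q[0]/q[2]+c['cx'],c['fy']*q[1]/q[2]+c['cy']
E
python3 - <<'E'
from h import *
a=save('scene','s0.png');b=save('top','t0.png')
print(sense()['t'],[ray(n,256,192) for n in('scene','top')])
E
```

```text
pics
0.1 [(array([-0.45173103, -0.59310568,  0.78599436]), array([ 0.7361151 ,  0.39981769, -0.54647356])), (array([ 0.31995953, -0.09646008,  1.32893394]), array([ 0.15024374, -0.00807343, -0.98861663]))]
```

View pics/s0.png

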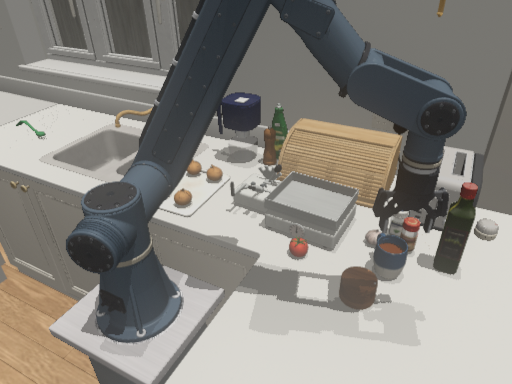

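View pics/t0.png

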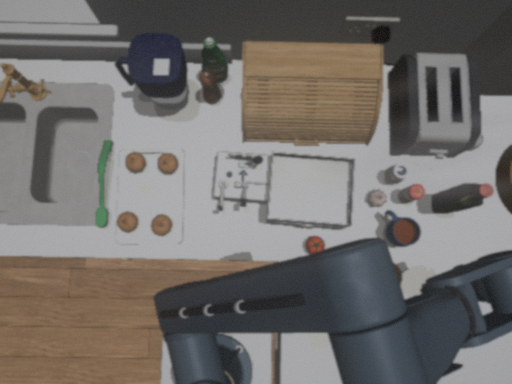

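The top view shows four onions at (135,162), (168,163), (128,221) and (162,224), the pan at x 267–354, y 153–227, the lever panel at x 213–268, the tomato at (315,245) and the garlic at (377,198). Next, enlarge the lever panel in both views.

```bash
python3 - <<'E'
from h import *
t=cv2.imread('pics/t0.png')[142:238,205:365];s=cv2.imread('pics/s0.png')[165:245,222:362]
cv2.imwrite('pics/z0.png',np.vstack([cv2.resize(t,(560,336),interpolation=3),cv2.resize(s,(560,320)[:2] if 0 else (455,260),interpolation=3).copy() if 0 else cv2.resize(s,(560,260),interpolation=3)]))
for n,z in(('pan corners',.113),):
  for p in((269,155),(354,158),(351,227),(267,220)): print(n,onz('top',*p,z).round(3))
hsv=cv2.cvtColor(cv2.imread('pics/t0.png'),cv2.COLOR_BGR2HSV)
m=cv2.inRange(hsv,(5,80,40),(20,255,255));m[:,:110]=0;m[:140]=0;m[:,200:]=0;m[245:]=0
n,l,st,c=cv2.connectedComponentsWithStats(m)
for i in range(1,n):
  if st[i,4]>60: print(st[i],c[i].round(1),onz('top',*c[i],.045).round(3))
print('tomato',onz('top',315,245,.03).round(3),'garlic',onz('top',377,198,.03).round(3))
print('board',[onz('top',*p,.02).round(3) for p in((120,150),(183,150),(183,243),(118,243))])
E
```

```text
pan corners [ 0.612 -0.141  0.113]
pan corners [ 0.609 -0.383  0.113]
pan corners [ 0.412 -0.372  0.113]
pan corners [ 0.427 -0.139  0.113]
[127 153  17  18 235] [134.9 161.5] [0.599 0.256 0.045]
[159 154  18  18 243] [167.4 162.7] [0.598 0.159 0.045]
[118 213  19  18 248] [127.1 221.4] [0.42  0.268 0.045]
[153 216  17  18 251] [161.  224.5] [0.413 0.168 0.045]
tomato [ 0.363 -0.284  0.03 ] garlic [ 0.507 -0.47   0.03 ]
board [array([0.639, 0.31 , 0.02 ]), array([0.644, 0.118, 0.02 ]), array([0.362, 0.106, 0.02 ]), array([0.358, 0.297, 0.02 ])]
```

View pics/z0.png

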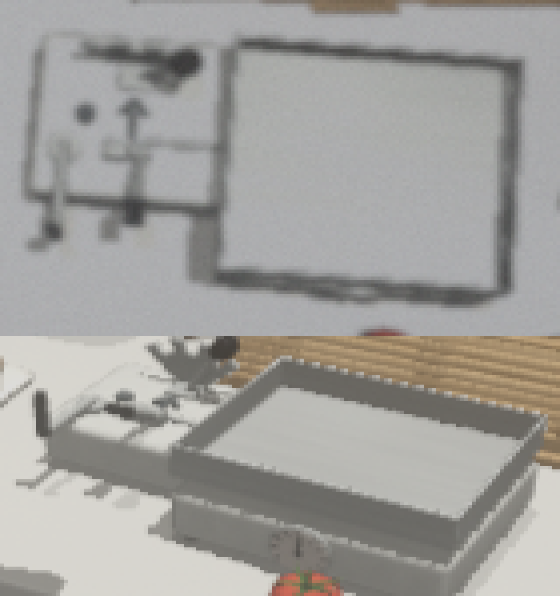

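```bash
python3 - <<'E'
from h import *
T=lambda x,y:(205+x/3.5-.4,142+y/3.5-.4); S=lambda x,y:(222+x/4-.4,165+(y-336)/3.25-.4)
for n,p,q in(('knob',(223,347),(187,62)),('post',(41,412),(53,231)),('tab',(121,409),(131,213))): print(n,[np.round(a,3) for a in tri(S(*p),T(*q))])
for n,q,z in(('arrow',(133,120),.062),('arrowtip',(134,97),.062),('arrowtail',(133,140),.062),('stud',(85,114),.064),('panFL',(27,195),.06),('panFR',(218,210),.06),('panBL',(43,38),.06),
 ('knob',(187,62),.129),('post',(53,231),.11),('tab',(131,213),.108),('c',(232,42),.113),('c',(520,62),.113),('c',(508,292),.113),('c',(222,275),.113)): print(n,onz('top',*T(*q),z).round(3))
print('rim scene',[onz('scene',*S(*p),.113).round(3) for p in((283,362),(543,420),(460,520),(178,448))])
E
```

```text
knob [array([ 0.594, -0.11 ,  0.131]), np.float64(0.0)]
post [array([ 0.461, -0.006,  0.098]), np.float64(0.002)]
tab [array([ 0.476, -0.071,  0.111]), np.float64(0.006)]
arrow [ 0.559 -0.067  0.062]
arrowtip [ 0.579 -0.067  0.062]
arrowtail [ 0.542 -0.067  0.062]
stud [ 0.563 -0.026  0.064]
panFL [0.494 0.02  0.06 ]
panFR [ 0.485 -0.139  0.06 ]
panBL [0.629 0.011 0.06 ]
knob [ 0.595 -0.11   0.129]
post [ 0.459 -0.006  0.11 ]
tab [ 0.475 -0.068  0.108]
c [ 0.616 -0.146  0.113]
c [ 0.605 -0.38   0.113]
c [ 0.418 -0.369  0.113]
c [ 0.426 -0.141  0.113]
rim scene [array([ 0.616, -0.156,  0.113]), array([ 0.603, -0.384,  0.113]), array([ 0.421, -0.375,  0.113]), array([ 0.433, -0.147,  0.113])]
```

```bash
python3 - <<'E'
from h import *
from scipy.spatial.transform import Rotation as R
s=sense();print(s['t'],s['tcp_pos'],s['finger_gap'],R.from_quat(s['tool_rot']).as_matrix().round(3))
hsv=cv2.cvtColor(cv2.imread('pics/s0.png'),cv2.COLOR_BGR2HSV)
m=cv2.inRange(hsv,(5,80,40),(20,255,255));m[:,:165]=0;m[:155]=0;m[:,230:]=0;m[215:]=0
n,l,st,c=cv2.connectedComponentsWithStats(m)
tops=((134.9,161.5),(167.4,162.7),(127.1,221.4),(161,224.5))
for i in range(1,n):
  if st[i,4]>60: print(st[i],c[i].round(1),[(tri(c[i],t)[0].round(3),round(tri(c[i],t)[1],3)) for t in tops if tri(c[i],t)[1]<.02])
E
```

```text
0.1 [ 0.28120037 -0.55780954  0.40383294] 1.004449904528131 [[ 0.893  0.45  -0.001]
 [ 0.45  -0.893  0.002]
 [ 0.    -0.002 -1.   ]]
[187 160  14  14 132] [193.6 167.2] [(array([0.601, 0.255, 0.041]), np.float64(0.004))]
[207 165  15  14 136] [213.8 172.2] [(array([0.598, 0.158, 0.044]), np.float64(0.002))]
[174 190  17  14 182] [182.  196.5] [(array([0.414, 0.169, 0.042]), np.float64(0.001))]
```

```bash
python3 -m jog '{"linear":[[24,47,-10],[24,47,-10],[24,47,-10],[24,47,-10],[24,47,-10],[24,47,-10],[25,46,-10],[24,46,-10],[0,0,0],[0,0,0]],"turn":[-0.75,-0.75,-0.75,-0.75,-0.75,-0.75,-0.75,-0.75,0,0]}' 0 20
```

```text
t: 1.35
tcp_pos: [0.4743, -0.1842, 0.3246]
tool_rot: [1.0, -0.028, -0.0, 0.0]
force: [-0.0, -0.1, 0.7]
finger_gap: 0.001
gripper_force: 0.0
```

```bash
python3 -m jog '{"linear":[[0,40,0],[0,40,0],[0,35,0],[-2,0,-14],[-2,0,-14],[-3,0,-14],[-3,0,-14],[-2,0,-14],[0,0,-6],[0,0,0]],"turn":[0,0,0,0,0,0,0,0,0,0]}'
```

```text
t: 2.6
tcp_pos: [0.4621, -0.0705, 0.2493]
tool_rot: [1.0, -0.029, -0.0, 0.0]
force: [-2.9, -2.6, 3.2]
finger_gap: -0.002
gripper_force: 2.0
```

```bash
python3 -m jog '{"linear":[[-4,0,30],[-20,0,40],[-40,-50,30],[0,-50,0],[0,-50,0]],"turn":[0,0,0,0,0]}' 0.48; python3 - <<'E'
from h import *
t=save('top','t1.png')[142:238,205:305];s=save('scene','s1.png')[155:225,222:322]
f=lambda a,h:cv2.cvtColor(cv2.resize(a,(500,h),interpolation=3),cv2.COLOR_RGB2BGR)
cv2.imwrite('pics/z1.png',np.vstack([f(t,480)[:,:],f(s,350)])[:830]) if 0 else cv2.imwrite('pics/z1.png',np.hstack([cv2.resize(f(t,480),(400,384)),cv2.resize(f(s,350),(400,280)) .copy() if 0 else cv2.copyMakeBorder(cv2.resize(f(s,350),(400,280)),0,104,0,0,0)]))
E
```

```text
t: 3.22
tcp_pos: [0.4024, -0.2156, 0.3465]
tool_rot: [1.0, -0.029, 0.001, 0.001]
force: [0.7, 0.3, -0.6]
finger_gap: 0.479
gripper_force: 0.0
```

View pics/z1.png

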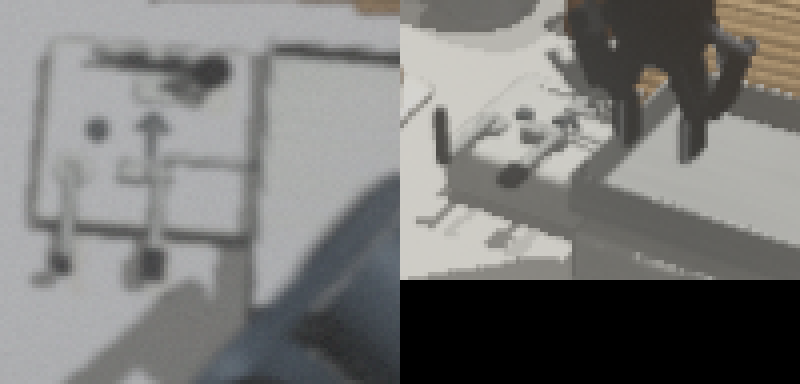

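```bash
python3 -m jog '{"linear":[[48,26,0],[48,26,0],[48,27,0],[48,27,0],[0,0,0],[0,0,-25],[0,0,-25],[0,0,-8],[0,0,0],[0,0,0]],"turn":[0,0,0,0,0,0,0,0,0,0]}' 0.62; python3 - <<'E'
from h import *
T=lambda x,y:(205+x/4-.4,142+y/4-.4)
print(onz('top',*T(152,263),.072),onz('top',*T(60,265),.11))
E
```

```text
t: 4.58
tcp_pos: [0.5951, -0.1077, 0.2882]
tool_rot: [1.0, -0.029, 0.001, 0.0]
force: [-0.1, 0.6, -0.7]
finger_gap: 0.618
gripper_force: 0.0
[ 0.46542601 -0.06904692  0.072     ] [ 0.45823776 -0.0057536   0.11      ]
```

```bash
python3 -m jog '{"linear":[[0,8,0],[0,8,1],[1,8,1],[0,8,1],[0,8,1],[1,5,0],[0,0,0],[0,0,0],[0,-6,0],[0,0,0]],"turn":[0,0,0,0,0,0,0,0,0,0]}'; python3 -m jog '{"linear":[[0,0,20],[0,0,40],[-10,40,30],[-20,60,20],[-20,60,0],[0,60,0],[0,0,0],[0,0,0]],"turn":[0,0,0,0,0,0,0,0]}' 0.92;  python3 - <<'E'
from h import *
t=save('top','t2.png')[142:252,105:305]
cv2.imwrite('pics/z2.png',cv2.cvtColor(cv2.resize(t,(800,440),interpolation=3),cv2.COLOR_RGB2BGR))
E
```

```text
t: 5.82
tcp_pos: [0.597, -0.069, 0.2911]
tool_rot: [1.0, -0.029, 0.0, 0.0]
force: [0.6, 0.1, -0.6]
finger_gap: 0.621
gripper_force: 0.0
t: 6.82
tcp_pos: [0.5483, 0.1474, 0.4]
tool_rot: [1.0, -0.028, -0.0, 0.0]
force: [-0.1, -0.8, -0.2]
finger_gap: 0.92
gripper_force: 0.0
```

View pics/z2.png

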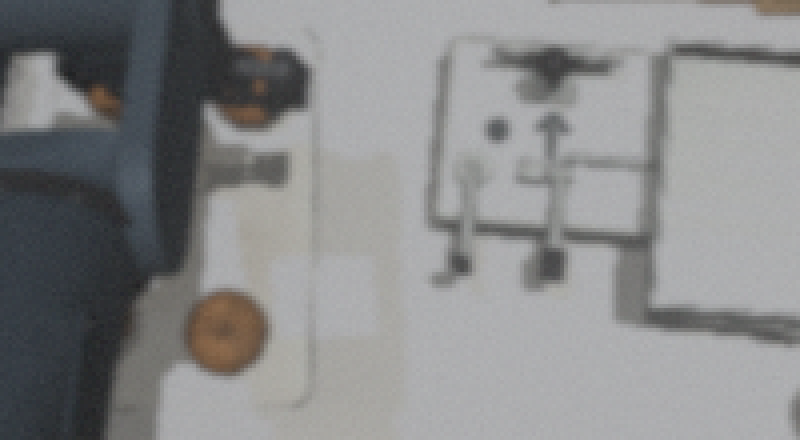

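```bash
python3 -m jog '{"linear":[[25,5,-20],[25,5,-30],[0,0,-40],[0,0,-40],[0,0,-40],[0,0,-40],[0,0,0],[0,0,0]],"turn":[0,0,0,0,0,0,0,0]}' 1 ;python3 -m jog '{"linear":[[0,0,0],[0,0,0],[0,0,0],[0,0,0],[0,0,0],[0,0,0],[0,0,10],[0,0,50],[0,0,50],[0,0,0]],"turn":[0,0,0,0,0,0,0,0,0,0]}' 0 30
```

```text
t: 7.88
tcp_pos: [0.5993, 0.1564, 0.191]
tool_rot: [1.0, -0.029, 0.001, -0.0]
force: [0.7, -0.1, 0.8]
finger_gap: 0.999
gripper_force: 0.0
t: 9.12
tcp_pos: [0.5998, 0.1579, 0.3056]
tool_rot: [1.0, -0.028, 0.005, -0.001]
force: [-0.0, -0.2, -1.3]
finger_gap: 0.678
gripper_force: 32.3
```

```bash
python3 -m jog '{"linear":[[-5,-55,40],[-5,-60,25],[-5,-60,0],[-5,-60,0],[-5,-60,0],[-5,-60,0],[-5,-60,0],[-5,-40,0],[-3,-22,0],[0,0,-20],[0,0,-20],[0,0,0]],"turn":[0,0,0,0,0,0,0,0,0,0,0,0]}'
```

```text
t: 10.62
tcp_pos: [0.5554, -0.3109, 0.3186]
tool_rot: [1.0, -0.028, -0.002, -0.002]
force: [-0.0, 0.3, -0.5]
finger_gap: 0.68
gripper_force: 32.3
```

```bash
python3 -m jog '{"linear":[[0,0,-25],[0,0,-20],[0,0,-13],[0,0,-3],[0,0,0],[0,0,0]],"turn":[0,0,0,0,0,0]}'
```

```text
t: 11.38
tcp_pos: [0.5562, -0.3125, 0.2606]
tool_rot: [1.0, -0.028, 0.001, 0.0]
force: [-0.0, -0.0, 0.7]
finger_gap: 0.681
gripper_force: 32.4
```

```bash
python3 -m jog '{"linear":[[0,0,0],[0,0,0],[0,0,20],[0,0,40],[0,20,50],[4,50,30],[5,60,0],[5,60,0],[5,60,0],[5,60,0],[5,60,0],[5,60,0]],"turn":[0,0,0,0,0,0,0,0,0,0,0,0]}' 0.9;  python3 - <<'E'
from h import *
t=save('top','t3.png'); hsv=cv2.cvtColor(t,cv2.COLOR_RGB2HSV)
m=cv2.inRange(hsv,(5,80,40),(20,255,255));m[:,:110]=0;m[:140]=0;m[:,380:]=0;m[245:]=0
n,l,st,c=cv2.connectedComponentsWithStats(m)
for i in range(1,n):
  if st[i,4]>60: print(st[i],c[i].round(1),onz('top',*c[i],.045 if c[i][0]<205 else .113).round(3))
E
```

```text
t: 12.88
tcp_pos: [0.5899, 0.1194, 0.4]
tool_rot: [1.0, -0.029, 0.0, 0.0]
force: [1.1, 0.5, -0.2]
finger_gap: 0.905
gripper_force: 0.0
[322 167  17  18 164] [330.3 174.7] [ 0.559 -0.315  0.113]
[151 201  10  17  87] [155.6 209.7] [0.456 0.186 0.045]
```

```bash
cat > on.py <<'E'
from h import *
def onions(name,save_as=None):
    t=snapshot(name)
    if save_as: cv2.imwrite('pics/'+save_as,cv2.cvtColor(t,cv2.COLOR_RGB2BGR))
    m=cv2.inRange(cv2.cvtColor(t,cv2.COLOR_RGB2HSV),(5,80,40),(20,255,255))
    m[:140]=0;m[245:]=0;m[:,:110]=0;m[:,380:]=0
    if name=='scene': m[:,:165]=0;m[:,250:]=0;m[:155]=0
    n,l,st,c=cv2.connectedComponentsWithStats(m)
    for i in range(1,n):
        if st[i,4]>40: print(name,st[i],c[i].round(1),onz(name,*c[i],.113 if name=='top' and c[i][0]>205 else .044).round(3))
E
python3 -m jog '{"linear":[[2,60,0],[2,60,-20],[5,17,-30],[0,0,-20],[0,0,0]],"turn":[0,0,0,0,0]}' 1; python3 -c "
from on import *
onions('scene','s3.png');onions('top')"
```

```text
t: 13.55
tcp_pos: [0.5982, 0.2538, 0.328]
tool_rot: [1.0, -0.028, -0.002, 0.001]
force: [0.3, 0.4, 0.8]
finger_gap: 0.999
gripper_force: 0.0
scene [187 161  14  13 123] [193.2 167.4] [0.596 0.251 0.044]
scene [165 183   5  12  45] [166.6 188.6] [0.428 0.247 0.044]
scene [177 182  16  14 173] [184.2 188.7] [0.455 0.19  0.044]
top [128 154  15  10  46] [134.8 156.9] [0.613 0.257 0.044]
top [322 167  17  17 161] [330.1 174.7] [ 0.559 -0.315  0.113]
top [145 200  17  19 255] [153.2 209.2] [0.458 0.194 0.044]
top [118 213  19  18 259] [127.2 221.3] [0.42  0.267 0.044]
```

```bash
python3 -m jog '{"linear":[[0,0,-40],[0,0,-40],[0,0,-40],[0,0,-20],[0,0,0],[0,0,0]],"turn":[0,0,0,0,0,0]}'; python3 -m jog '{"linear":[[0,0,0],[0,0,0],[0,0,0],[0,0,0],[0,0,0],[0,0,0],[0,-10,50],[0,-20,60],[-5,-50,50],[-5,-60,15],[0,-60,0],[0,-60,0]],"turn":[0,0,0,0,0,0,0,0,0,0,0,0]}' 0 40
```

```text
t: 14.4
tcp_pos: [0.5999, 0.254, 0.1918]
tool_rot: [1.0, -0.029, 0.002, -0.0]
force: [0.5, 0.1, 0.1]
finger_gap: 0.998
gripper_force: 0.0
t: 15.9
tcp_pos: [0.589, -0.0016, 0.3592]
tool_rot: [1.0, -0.028, 0.001, 0.0]
force: [0.4, 0.3, -0.9]
finger_gap: 0.631
gripper_force: 42.9
```

```bash
python3 -m jog '{"linear":[[-7,-60,0],[-7,-60,0],[-7,-60,0],[-5,-28,0],[0,0,-30],[0,0,-30],[0,0,-30],[0,0,-12],[0,0,0],[0,0,0]],"turn":[0,0,0,0,0,0,0,0,0,0]}'
```

```text
t: 17.15
tcp_pos: [0.5628, -0.2076, 0.2581]
tool_rot: [1.0, -0.028, -0.001, -0.0]
force: [-4.9, 1.7, 8.5]
finger_gap: 0.635
gripper_force: 43.6
```

```bash
python3 -m jog '{"linear":[[0,0,2],[0,0,0],[0,0,20],[0,0,40],[-5,20,50],[-15,60,0],[-15,60,0],[-15,60,0],[-15,60,0],[-15,60,0],[-20,60,0],[-21,21,0]],"turn":[0,0,0,0,0,-1,-1,-1,-1,-1,-1,0]}' 0.86; python3 -m jog '{"linear":[[0,0,-20],[0,0,0]],"turn":[0,0]}' 1; python3 -c "
from on import *
onions('scene');onions('top','t4.png')"
```

```text
t: 18.65
tcp_pos: [0.4419, 0.1951, 0.3686]
tool_rot: [0.959, -0.285, 0.0, -0.001]
force: [-0.1, 0.5, -0.2]
finger_gap: 0.863
gripper_force: 0.0
t: 18.9
tcp_pos: [0.4421, 0.1927, 0.3476]
tool_rot: [0.958, -0.286, -0.001, 0.001]
force: [-0.3, -0.4, -0.2]
finger_gap: 0.996
gripper_force: 0.0
scene [177 182  16  14 158] [184.2 188.5] [0.456 0.19  0.044]
top [284 164  18  18 244] [292.8 172.4] [ 0.563 -0.209  0.113]
top [322 167  17  18 184] [330.  175.2] [ 0.557 -0.314  0.113]
top [146 200  17  16 152] [155.3 206.5] [0.466 0.188 0.044]
```

View pics/t4.png

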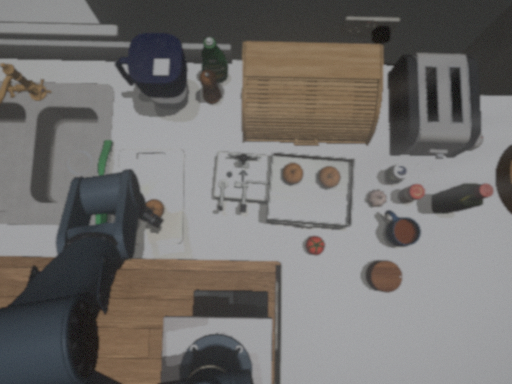

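Two onions sit in the pan at (293,172) and (330,175). The third is at (154,208), beside the gripper, and the tomato and garlic have not moved.

```bash
python3 -m jog '{"linear":[[8,0,-20],[7,0,-40],[0,0,-40],[0,0,-40],[0,0,-18],[0,0,0],[0,0,0]],"turn":[0,0,0,0,0,0,0]}'; python3 -m jog '{"linear":[[0,0,0],[0,0,0],[0,0,0],[0,0,0],[0,0,0],[0,0,0],[0,-10,50],[0,-20,60],[0,-50,50],[0,-60,15],[0,-60,0],[0,-60,0]],"turn":[0,0,0,0,0,0,0,1,1,1,1,1]}' 0 40
```

```text
t: 19.88
tcp_pos: [0.4586, 0.1921, 0.1912]
tool_rot: [0.958, -0.286, 0.001, -0.0]
force: [-0.9, 0.3, 0.5]
finger_gap: 1.0
gripper_force: 0.0
t: 21.38
tcp_pos: [0.4572, -0.0632, 0.3599]
tool_rot: [0.998, -0.07, 0.001, 0.0]
force: [1.3, 0.5, -0.8]
finger_gap: 0.673
gripper_force: 43.7
```

```bash
python3 -m jog '{"linear":[[4,-60,0],[4,-60,0],[3,-60,0],[3,-50,0],[0,-20,0],[0,0,-30],[0,0,-30],[0,0,-30],[0,0,-14],[0,0,0],[0,0,0]],"turn":[1,0,0,0,0,0,0,0,0,0,0]}'
```

```text
t: 22.75
tcp_pos: [0.4708, -0.3098, 0.2572]
tool_rot: [1.0, -0.028, -0.002, -0.002]
force: [-5.6, 4.2, 16.0]
finger_gap: 0.678
gripper_force: 45.2
```

```bash
python3 -m jog '{"linear":[[0,0,2],[0,0,0],[0,0,20],[0,0,40],[0,20,45],[-5,60,0],[-5,60,0],[-6,60,0],[-7,60,0],[-7,60,0],[-7,60,0],[-7,60,0]],"turn":[0,0,0,0,0,0,0,0,0,0,0,0]}' 0.86; python3 -m jog '{"linear":[[-4,60,0],[-2,60,0],[-1,17,-20],[0,0,0]],"turn":[0,0,0,0]}' 1; python3 -c "
from on import *
onions('scene');onions('top')
print(sense()['tcp_pos'])"
```

```text
t: 24.25
tcp_pos: [0.4274, 0.1303, 0.362]
tool_rot: [1.0, -0.028, 0.001, -0.0]
force: [0.5, 0.2, -0.4]
finger_gap: 0.854
gripper_force: 0.0
t: 24.75
tcp_pos: [0.4198, 0.2665, 0.3407]
tool_rot: [1.0, -0.027, -0.001, 0.001]
force: [0.5, -1.4, 0.3]
finger_gap: 1.005
gripper_force: 0.0
top [284 164  18  18 250] [292.9 172.5] [ 0.563 -0.209  0.113]
top [322 167  17  18 208] [329.9 175.5] [ 0.556 -0.314  0.113]
top [320 198  19  19 273] [328.9 207.4] [ 0.466 -0.311  0.113]
top [310 239  13   6  42] [315.7 241.8] [ 0.37  -0.274  0.113]
[0.42065489 0.26500667 0.34179139]
```

```bash
python3 -m jog '{"linear":[[0,1,-40],[0,1,-40],[0,0,-40],[0,0,-32],[0,0,0],[0,0,0]],"turn":[0,0,0,0,0,0]}'; python3 -m jog '{"linear":[[0,0,0],[0,0,0],[0,0,0],[0,0,0],[0,0,0],[0,0,0],[0,-10,50],[0,-20,60],[5,-50,50],[5,-60,15],[5,-60,0],[5,-60,0]],"turn":[0,0,0,0,0,0,0,0,0,0,0,0]}' 0 40
```

```text
t: 25.6
tcp_pos: [0.4216, 0.2668, 0.191]
tool_rot: [1.0, -0.029, 0.001, -0.0]
force: [-0.3, -0.6, 0.2]
finger_gap: 1.002
gripper_force: 0.0
t: 27.1
tcp_pos: [0.4398, 0.0119, 0.3596]
tool_rot: [1.0, -0.028, 0.002, 0.0]
force: [0.5, -0.3, -0.3]
finger_gap: 0.691
gripper_force: 43.5
```

```bash
python3 -m jog '{"linear":[[10,-55,0],[10,-55,0],[10,-55,0],[8,-50,0],[0,0,0],[0,0,-30],[0,0,-30],[0,0,-30],[0,0,-12],[0,0,0],[0,0,0]],"turn":[0,0,0,0,0,0,0,0,0,0,0]}'
```

```text
t: 28.48
tcp_pos: [0.4769, -0.1997, 0.2578]
tool_rot: [1.0, -0.028, -0.002, -0.001]
force: [-4.5, 2.4, 9.1]
finger_gap: 0.692
gripper_force: 44.5
```

```bash
python3 -m jog '{"linear":[[0,0,2],[0,0,0],[0,0,20],[0,0,40],[0,20,45],[-5,50,0],[-8,55,0],[0,6,0],[0,0,0],[0,0,0]],"turn":[0,0,0,0,0,0,0,0,0,0]}' 0.8; python3 -m jog '{"linear":[[0,0,-20],[0,0,0],[0,0,0]],"turn":[0,0,0]}' 0.5; python3 -c "
from on import *
onions('scene');onions('top','t5.png')
s=save('scene','s5.png')[150:250,220:360]
cv2.imwrite('pics/z5.png',cv2.cvtColor(cv2.resize(s,(700,500),interpolation=3),cv2.COLOR_RGB2BGR))
"
```

```text
t: 29.72
tcp_pos: [0.4658, -0.0716, 0.3633]
tool_rot: [1.0, -0.029, 0.001, 0.0]
force: [0.6, -0.3, -0.0]
finger_gap: 0.798
gripper_force: 0.0
t: 30.1
tcp_pos: [0.4655, -0.0713, 0.3433]
tool_rot: [1.0, -0.029, 0.0, 0.0]
force: [0.1, 0.6, 0.5]
finger_gap: 0.498
gripper_force: 0.0
top [284 164  18  18 262] [292.6 172.6] [ 0.562 -0.209  0.113]
top [321 167  18  18 216] [329.7 175.6] [ 0.556 -0.314  0.113]
top [281 194  19  19 264] [289.5 203.4] [ 0.475 -0.201  0.113]
top [320 198  19  19 281] [328.9 207.2] [ 0.466 -0.311  0.113]
top [311 239  11   6  41] [315.7 241.7] [ 0.37  -0.274  0.113]
```

View pics/z5.png

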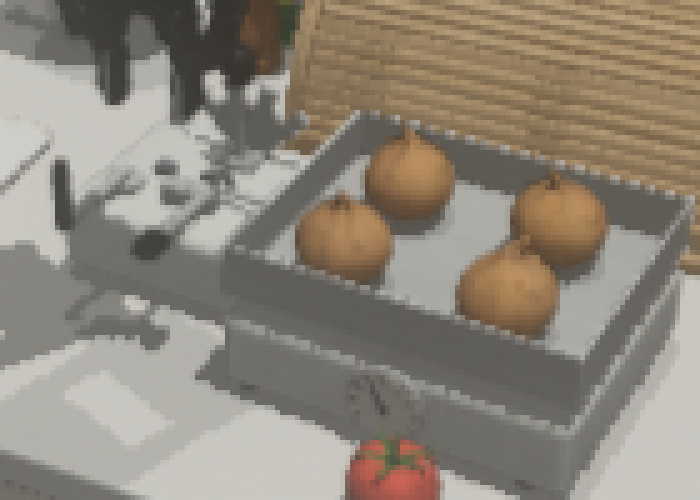

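All four onions stand in the pan: (410,180), (345,240), (560,220) and (508,290) in the crop. The lock tab is down at (152,245).

```bash
python3 -m jog '{"linear":[[-2,2,-40],[0,0,-35],[0,0,-25],[0,0,-18],[0,0,0],[0,0,0]],"turn":[0,0,0,0,0,0]}'; python3 -m jog '{"linear":[[0,0,0],[0,0,0],[0,0,0],[0,0,0]],"turn":[0,0,0,0]}' 0 30
```

```text
t: 31.0
tcp_pos: [0.4635, -0.0686, 0.2258]
tool_rot: [1.0, -0.028, 0.001, 0.0]
force: [-0.1, -0.8, -0.6]
finger_gap: 0.499
gripper_force: 0.0
t: 31.5
tcp_pos: [0.4634, -0.0682, 0.226]
tool_rot: [1.0, -0.029, 0.001, -0.0]
force: [0.5, 4.8, 6.5]
finger_gap: 0.204
gripper_force: 33.5
```

```bash
python3 -m jog '{"linear":[[0,0,7],[1,0,7],[2,0,7],[3,0,7],[4,0,6],[2,0,3],[0,0,0],[0,0,0]],"turn":[0,0,0,0,0,0,0,0]}'; python3 -m jog '{"linear":[[0,0,0],[0,0,0],[0,0,0],[0,0,20],[-10,0,40],[-30,-60,30],[0,-60,0],[0,0,0]],"turn":[0,0,0,0,0,0,0,0]}' 0.5;python3 -c "
from on import *
onions('top','t6.png')
s=save('scene','s6.png')[150:230,220:300]; t=cv2.imread('pics/t6.png')[140:220,205:285]
cv2.imwrite('pics/z6.png',np.hstack([cv2.cvtColor(cv2.resize(s,(400,400),interpolation=3),cv2.COLOR_RGB2BGR),cv2.resize(t,(400,400),interpolation=3)]))
"
```

```text
t: 32.5
tcp_pos: [0.4743, -0.0685, 0.2627]
tool_rot: [1.0, -0.028, -0.001, 0.0]
force: [-5.2, -1.2, 5.3]
finger_gap: 0.203
gripper_force: 31.6
t: 33.5
tcp_pos: [0.4405, -0.1836, 0.3486]
tool_rot: [1.0, -0.031, 0.002, 0.002]
force: [0.8, 1.0, 0.3]
finger_gap: 0.499
gripper_force: 0.0
top [289 164  13  13  89] [295.9 169. ] [ 0.573 -0.218  0.113]
top [321 168  17  18 220] [329.4 176.1] [ 0.555 -0.312  0.113]
top [325 200  13  18 122] [332.4 209.8] [ 0.459 -0.321  0.113]
top [310 240  13   5  51] [315.9 241.9] [ 0.369 -0.274  0.113]
```

View pics/z6.png

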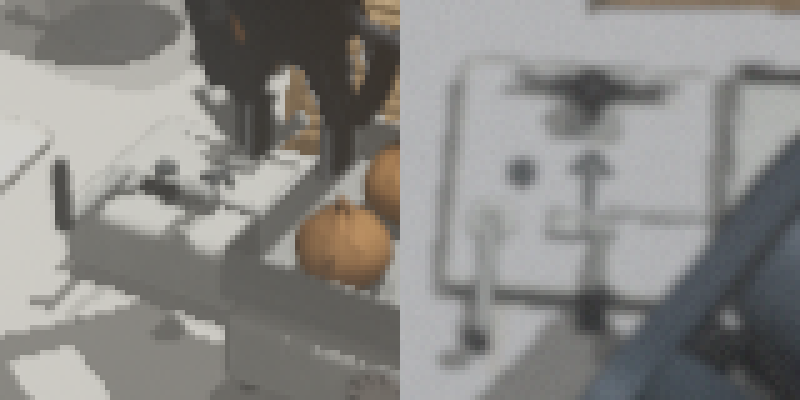

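```bash
python3 -m jog '{"linear":[[4,50,0],[5,50,0],[5,48,0],[0,0,0],[0,0,-30],[0,0,-30],[0,0,-30],[0,0,0],[0,0,0]],"turn":[0,0,0,0,0,0,0,0,0]}' 0; python3 -m jog '{"linear":[[0,8,0],[2,8,0],[3,8,0],[4,8,0],[5,8,0],[5,8,0],[5,6,0],[5,5,0],[4,3,0],[0,0,0]],"turn":[0,0,0,0,0,0,0,0,0,0]}'
```

```text
t: 34.72
tcp_pos: [0.4538, -0.0316, 0.2582]
tool_rot: [1.0, -0.028, 0.0, 0.0]
force: [0.5, -0.2, 0.8]
finger_gap: -0.001
gripper_force: 0.0
t: 35.98
tcp_pos: [0.4869, 0.0305, 0.2576]
tool_rot: [1.0, -0.028, 0.0, 0.0]
force: [-2.7, -4.2, 0.0]
finger_gap: -0.001
gripper_force: 2.0
```

```bash
python3 -m jog '{"linear":[[1,3,0],[1,2,0],[0,0,0]],"turn":[0,0,0]}'; python3 -m jog '{"linear":[[0,2,0],[0,2,0],[0,0,0]],"turn":[0,0,0]}'
```

```text
t: 36.35
tcp_pos: [0.4901, 0.0342, 0.2577]
tool_rot: [1.0, -0.028, 0.002, 0.001]
force: [0.7, -7.9, -3.5]
finger_gap: -0.002
gripper_force: 4.2
t: 36.72
tcp_pos: [0.4905, 0.0358, 0.2577]
tool_rot: [1.0, -0.027, 0.002, 0.004]
force: [-0.4, -23.0, -4.8]
finger_gap: 0.003
gripper_force: 11.3
```

```bash
python3 -m jog '{"linear":[[-3,-14,0],[-6,-15,0],[-8,-15,0],[-8,-15,0],[-8,-11,0],[-3,0,0],[0,0,0],[0,0,30],[0,0,50],[-20,-50,20],[-10,-50,0],[0,-40,0]],"turn":[0,0,0,0,0,0,0,0,0,0,0,0]}'; python3 -c "
from on import *
onions('top','t7.png')
s=save('scene','s7.png')[150:230,220:300]; t=cv2.imread('pics/t7.png')[140:220,205:285]
cv2.imwrite('pics/z7.png',np.hstack([cv2.cvtColor(cv2.resize(s,(400,400),interpolation=3),cv2.COLOR_RGB2BGR),cv2.resize(t,(400,400),interpolation=3)]))
"
```

```text
t: 38.22
tcp_pos: [0.4222, -0.1712, 0.3583]
tool_rot: [1.0, -0.028, 0.0, 0.0]
force: [0.2, -0.4, 0.7]
finger_gap: 0.002
gripper_force: 0.0
top [284 164  18  19 253] [292.7 172.7] [ 0.562 -0.209  0.113]
top [321 167  17  19 220] [329.3 176.1] [ 0.555 -0.312  0.113]
top [321 198  17  20 223] [330.1 207.1] [ 0.467 -0.314  0.113]
top [310 239  12   6  44] [315.5 241.8] [ 0.37  -0.273  0.113]
```

View pics/z7.png

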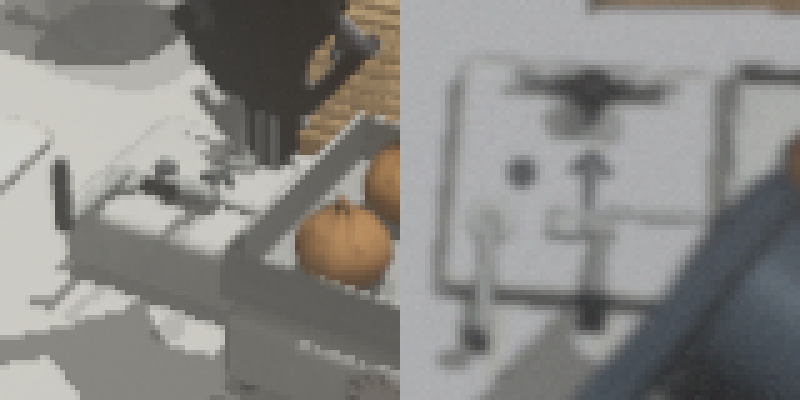

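The tally post is back at rest, at (62,195) in the scene crop, and the lock tab is still up. Now press the lock down.

```bash
python3 -m jog '{"linear":[[17,40,-10],[17,40,-10],[16,21,-14],[0,0,0],[-2,0,-14],[-2,0,-14],[-3,0,-14],[-3,0,-14],[-2,0,-14],[0,0,-5],[0,0,0]],"turn":[0,0,0,0,0,0,0,0,0,0,0]}'; python3 -m jog '{"linear":[[-4,0,30],[-20,0,40],[-40,-50,30],[0,-50,0],[0,-50,0],[0,0,0],[0,0,0]],"turn":[0,0,0,0,0,0,0]}'; python3 -c "
from on import *
onions('top','t8.png')
s=save('scene','s8.png')[150:240,220:360]; t=cv2.imread('pics/t8.png')[140:220,205:285]
cv2.imwrite('pics/z8.png',np.hstack([cv2.cvtColor(cv2.resize(s,(500,321),interpolation=3),cv2.COLOR_RGB2BGR),cv2.resize(t,(300,321),interpolation=3)]))
print(sense()['force'])"
```

```text
t: 39.7
tcp_pos: [0.4598, -0.0695, 0.2493]
tool_rot: [1.0, -0.028, -0.001, -0.0]
force: [-2.1, 0.4, 3.9]
finger_gap: -0.004
gripper_force: 1.9
t: 40.58
tcp_pos: [0.4007, -0.2133, 0.3453]
tool_rot: [1.0, -0.029, -0.0, -0.001]
force: [-0.7, -0.3, -0.3]
finger_gap: -0.001
gripper_force: 0.0
top [284 164  18  18 263] [292.6 172.7] [ 0.562 -0.209  0.113]
top [321 167  18  19 231] [329.5 175.7] [ 0.556 -0.313  0.113]
top [281 194  10  12  57] [284.7 199. ] [ 0.487 -0.187  0.113]
top [323 198  16  16 145] [331.4 204.1] [ 0.475 -0.318  0.113]
[0.22842682 0.46557089 0.30741386]
```

View pics/z8.png

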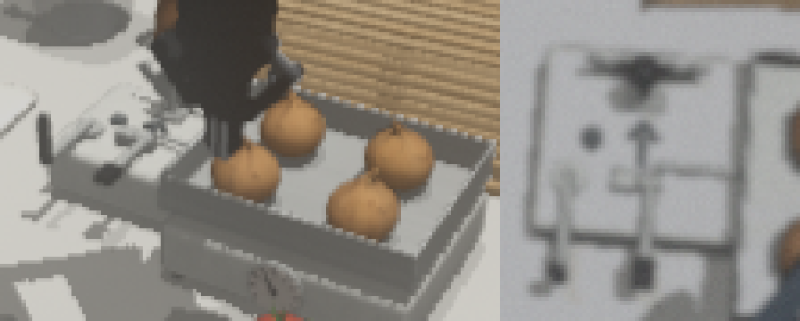

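The lock tab is down at (108,173), all four onions are in the pan, the range knob is at the arrow and the post is at rest. The robot is clear of everything, so I'm handing in.

```bash
python3 -c "
from station import *
print(sign_off())"
```

```text
the job is handed in; nothing more can be done
None
```

I handed the job in at about 41 s. The last pictures show the range lever at the arrow's (middle) notch, four onions in the pan, the tally lever back at rest after its swing to the stop and the pan lock down; the garlic and tomato were not touched. `sign_off()` returned no verdict.

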